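# Load two glaze sample tiles into the sprung magazine

## Robot

A 6-joint arm with a two-finger parallel gripper is mounted at the origin on the work surface. World frame = base frame: x ahead of the robot, y to its left, z up, the work surface at z = 0. Lengths are in m, angles in degrees, forces in N, time in s.
With the tool pointing down it reaches from about 0.325 to 0.775 m from the base axis. Payload 5.5 kg.
Tool frame: the origin (TCP) lies between the finger pads; the fingertips stand 17 mm ahead of it and the grasp point (between the pads) lies 2 mm behind it; x points along the fingers, y is the direction in which the jaws open and shut, and the axes are right-handed (so a half turn about x gives the same grasp; the last joint's range is limited). The gripper opens to 85 mm and grips with 20 to 120 N. Pads are 22 mm wide; open, the fingers measure 114 mm over their backs; the gripper's body (76 mm by 85 mm) begins 54 mm behind the grasp point. The pads swing forward as they close: fully open they stand 13 mm farther back than shut.
Start: joints at [62.928, 5.22, 70.514, -0, 104.267, -3.249], TCP at [0.242, 0.549, 0.248] pointing down, gripper open.
Joint ranges: [-164.24, 164.24], [-49.07, 125.15], [9.68, 141.18], [-86.29, 266.29], [3.28, 154.24], [-151.56, 151.56]. Speed limits (degrees/s): [147.25, 147.25, 172.46, 180, 180, 180].

## Interface

Orientations are given as [roll, pitch, yaw] about the fixed x, y, z axes, in that order (R = Rz(yaw) Ry(pitch) Rx(roll)).
In Python, from rig import state, camera, get_calibration, hand_in gives the robot as it stands. The module is installed in compiled form; this text tells all that it offers.
- The arm moves only by the shell command python3 -m inch 'ROWS' [FORCE]. ROWS is JSON, a list that holds one entry, the list of rows, each a list of 7 numbers: the turn, a rotation vector about the tool's x, y, z in rad, then the shift along the tool's x, y, z in m, then the opening in per cent of the stroke, from 0 (shut) to 100 (fully open). A call has 1 to 20 rows; each row shifts and turns the commanded pose from where the row before left it, along the tool's axes as they then stand; what a row does not reach is not made up. A row lasts 1/8 s, in which the tool goes at most 62.5 mm and 10.7 degrees, less where a joint would pass 70% of its speed; a pose out of reach is approached as far as the arm can. A call with a gripper value outside its range is refused whole. The fingers move at their own pace and stop on an object; FORCE is the grip in N (left out, the last holds). Time passes only in rows, so rows that do not move let the fingers close. It gives the time, the measured TCP pose, the force and the opening at its end, in the units of the state.
- state(): the state, without advancing time (a new reading comes with each control period).
- camera(name): name is "scene" or "top" or "wrist"; returns the picture (420x560x3 uint8, blue, green, red); there is no depth.
- get_calibration(name): a dict with "mtx" (3x3 intrinsics, pixels), "world_to_cam" (4x4, takes a point from world to camera coordinates); the wrist camera has in their place "mount" (4x4, takes a point from camera to tool coordinates, whose origin is the TCP and whose axes are the tool frame's). Camera axes: x right, y down, z forward; pixel columns grow to the right and rows downward; lengths in m; the calibration is good to about 2 mm. A picture is of the moment at which its call begins: read the wrist's pose just before it. get_calibration takes no time and is no camera call.
- hand_in(): hands the job in, once; it reports no verdict.
The state is a dict: "time": time; "joint_pos": joint angles; "dq": joint speeds; "effort": joint torques, N m; "eef_pos": TCP position; "tool_rot": TCP orientation; "contact_force": force on the tool from outside, world axes, zero at the start; "ft_torque": the same for the moment, N m; "grip_width": finger opening in m.
Only numpy, scipy, OpenCV 4.12 (cv2) and the standard library are available. Lean on these libraries where they do the work, as an engineer would, in place of code of your own. Each camera call takes 0.05 s, during which the arm holds its last target. There are 200 camera calls.

## Task

Load the tile magazine on the pottery shop's counter: push the blue glaze tile down past the orange retaining lips, let go so that the lips hold it, then push the green tile in on top of it in the same way, so that both lie flat, glaze up, and held under the closed lips. Load them one at a time, pressing with the gripper, and do not shift the brown tile, the mug or the bowl.

Things in the scene. Friction and masses are not known exactly. Their poses are not given: they have to be found in the camera images.
- tile_blue: Blue glazed ceramic sample tile, a flat block 46 (x) by 80 (y) by 15 (z) mm, about 110 g, glaze up and white unglazed foot below; origin at the centre of its underside, z up, y along its length. Lies flat on the table at the start, at any of the three tile places.
- tile_green: Green glazed ceramic sample tile, a flat block 46 (x) by 80 (y) by 15 (z) mm, about 110 g, glaze up and white unglazed foot below; origin at the centre of its underside, z up, y along its length. Lies flat on the table at the start, at any of the three tile places.
- tile_brown: Brown glazed ceramic sample tile, a flat block 46 (x) by 80 (y) by 15 (z) mm, about 110 g, glaze up and white unglazed foot below; origin at the centre of its underside, z up, y along its length. Lies flat on the table at the start, at any of the three tile places. A bystander: leave it.
- magazine: Tile magazine fixed to the table, yaw up to 0.5 rad: dark wood base 100 (x) by 150 (y) by 8 mm, two aluminium end walls facing each other along y with return flanges at the corners, open on top. Dark steel blocks outside the end walls carry the lips. The x sides are open over 60 mm of y, all the way up, so fingers holding a tile by its long sides fit there. Origin: centre of the base's underside, z up.
- magazine_mouth (a point): Centre of the magazine's open top, 97 mm above the table; axes as the magazine's. A tile goes in flat with its length along y, either way round. Inside it is 83 mm along y and 50 mm along x up to 84 mm above the table; from there the walls flare outward by 30 degrees up to this height.
- magazine_lips (a point): Point on the magazine's axis level with the flat undersides of the lips, 62 mm above the table; axes as the magazine's. A held tile has its top at this level (its origin 15 mm lower), a second tile below that one has its origin 30 mm lower. A tile just laid in the mouth rests on the lips' slopes, underside about 10 mm above this point.
- lip_left (a joint): Orange sprung lip in the +y end wall, 20 mm wide: 0 = closed (nose 35 mm from the axis, 5 mm over the tile's end), grows outward (m, at most 0.009). Top sloped 55 degrees, up to 76 mm above the table; underside flat. A tile pressed down (about 5 to 15 N in all, near its middle) forces it out; once the tile's top is below the underside it snaps shut over it.
- lip_right (a joint): The same lip in the -y end wall; 0 = closed, grows outward.
- follower (a joint): Black spring plate under the tiles: 0 = at the top, level with the lips' undersides (magazine empty), grows as it is pushed down (m, at most 0.046); about 0.015 with one tile held, 0.030 with two. Spring force 3.3 N at the top, 6 N at the bottom; pressing some mm too deep does no harm.
- mug: Dark green mug, 80 mm across and 75 mm high, handle to its +y, a bystander; origin at the centre of its underside.
- bowl: White bowl, 110 mm across and 55 mm high, a bystander; origin at the centre of its underside.
Things that resemble listed ones, but are neither listed nor needed, are in the scene too. Several things look just like the tile_green: the one meant starts farthest from the robot's base.

How it is judged (in metres and radians):
On the way, in this order (a step that is already met when the one before it is completed fails the run):
1. the gripper presses the blue tile down past the lips, the green one being elsewhere (contact force between any of the fingers, the arm and tile_blue above 1 N and z of tile_blue in the frame of magazine_lips below -0.012 m and horizontal distance between tile_blue and magazine_lips below 0.006 m and horizontal distance between tile_green and magazine_lips above 0.06 m), for 0.02 s.
2. the blue tile alone is held flat under the closed lips (z of tile_blue in the frame of magazine_lips between -0.017 and -0.013 m and horizontal distance between tile_blue and magazine_lips below 0.005 m and angle between tile_blue's own z axis and vertical below 0.06 rad and value of joint each of lip_left, lip_right below 0.002 m and horizontal distance between tile_green and magazine_lips above 0.06 m), for 0.2 s.
3. the gripper presses the green tile down past the lips (contact force between any of the fingers, the arm and tile_green above 1 N and z of tile_green in the frame of magazine_lips below -0.012 m and horizontal distance between tile_green and magazine_lips below 0.006 m), for 0.02 s.
At the end, for the whole second after the job is handed in: Green tile held flat under the closed lips, blue tile flat right below it (heights within 2 mm, both within 5 mm of the axis, tilt under 0.06 rad, at rest); lips within 2 mm of closed; brown tile, mug and bowl within 20 mm of their starts (z of tile_green in the frame of magazine_lips between -0.017 and -0.013 m and horizontal distance between each of tile_green, tile_blue and magazine_lips below 0.005 m and angle between each of tile_green, tile_blue's own z axis and vertical below 0.06 rad and z of tile_blue in the frame of magazine_lips between -0.032 and -0.028 m and value of joint each of lip_left, lip_right below 0.002 m and linear speed of each of tile_green, tile_blue below 0.02 m/s and distance of each of tile_brown, mug, bowl from where it was at the start of the episode below 0.02 m); the robot touches nothing.
It fails at once if the brown tile is shifted by more than 20 mm (distance of tile_brown from where it was at the start of the episode above 0.02 m).
It fails at once if the mug is shifted by more than 20 mm (distance of mug from where it was at the start of the episode above 0.02 m).
It fails at once if the bowl is shifted by more than 20 mm (distance of bowl from where it was at the start of the episode above 0.02 m).
It also fails if it takes over 70 s, if anything falls off the work surface, if the arm or the gripper's body presses on something with over 40 N, if the wrist force passes 120 N, or if a joint passes its speed limit or range.

## Working session

There is one attempt and no reset: what is moved stays moved. The work goes in short steps, Python scripts to look and compute and a shell command to move; the robot and the scene stay as the last step left them, time stands still between calls to the robot, and variables do not carry over. Pictures are saved under pics/ and viewed, on a budget of 10 in all, crops included, one or two more only if the job needs it, and the job is handed in when it is done.

```bash
mkdir -p pics; python3 - <<'E'
from rig import *
import cv2,numpy as np
s=state();print(s)
a=camera("top");b=camera("scene")
cv2.imwrite("pics/top0.png",a);cv2.imwrite("pics/scene0.png",b)
for n in("top","scene","wrist"):print(n,get_calibration(n))
E
```

```text
{'time': 0.0, 'joint_pos': array([ 6.29293144e+01,  5.26269489e+00,  7.05842558e+01, -2.38934886e-03,
        1.04265858e+02, -3.25081505e+00]), 'dq': array([-0.03797811, -0.07942987,  0.03057286, -0.07384274, -0.07670147,
       -0.12453121]), 'effort': array([ 6.36745899e-04, -4.58720756e+01, -4.18033898e+01, -3.04912942e-05,
        1.11757111e-02, -6.21095623e-06]), 'eef_pos': array([0.24223446, 0.54864731, 0.24713173]), 'tool_rot': array([ -92.07425834,   89.88716772, -115.89471535]), 'contact_force': array([0.40924454, 0.46598136, 1.14162146]), 'ft_torque': array([ 0.02548087,  0.01777997, -0.00257607]), 'grip_width': 0.08539646871942522}
top {'mtx': array([[403.79374602,   0.        , 274.57324195],
       [  0.        , 403.79374602, 210.146958  ],
       [  0.        ,   0.        ,   1.        ]]), 'world_to_cam': array([[ 0.04550563, -0.99895396, -0.00449602, -0.02957245],
       [-0.97696604, -0.04356381, -0.20890081,  0.56053683],
       [ 0.20848643,  0.01389862, -0.9779265 ,  0.85690473],
       [ 0.        ,  0.        ,  0.        ,  1.        ]])}
scene {'mtx': arra
[... 232 characters left out ...]
   [ 0.82252253, -0.10775007, -0.55843228, -0.39240674],
       [-0.55544829,  0.05878733, -0.82947046,  1.49684704],
       [ 0.        ,  0.        ,  0.        ,  1.        ]])}
wrist {'mtx': array([[297.29117343,   0.        , 283.37226789],
       [  0.        , 297.29117343, 213.86635905],
       [  0.        ,   0.        ,   1.        ]]), 'mount': array([[-1.52335538e-03, -3.15351101e-01,  9.48973847e-01,
        -1.25320898e-01],
       [ 9.99998839e-01, -4.47835477e-04,  1.45644498e-03,
         9.00279993e-04],
       [-3.43073733e-05,  9.48974964e-01,  3.15351417e-01,
        -8.18703321e-02],
       [ 0.00000000e+00,  0.00000000e+00,  0.00000000e+00,
         1.00000000e+00]])}
```

View pics/top0.png

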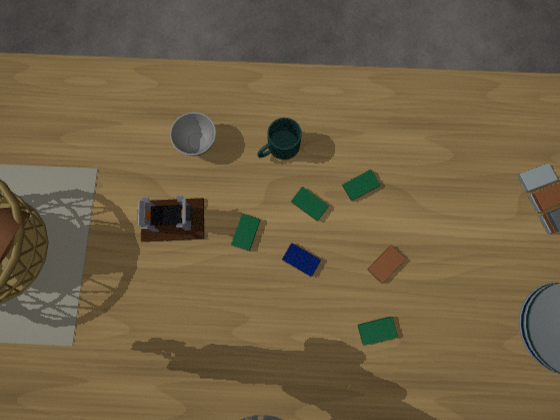

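View pics/scene0.png

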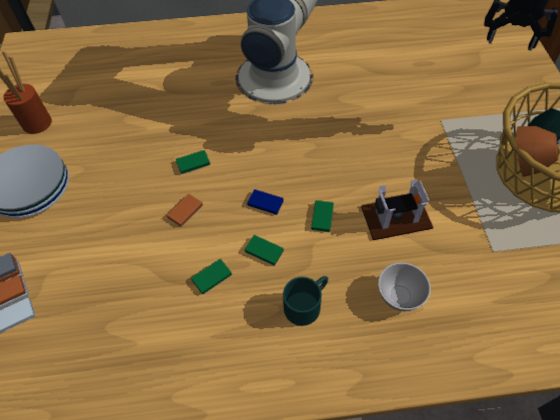

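The top view shows the magazine at (172,218), blue tile at (301,260), brown at (387,264), mug at (285,138) and bowl at (193,133). Four green tiles are at (310,204), (361,185), (246,232) and (378,331). I'll measure their distance from the base and enlarge the candidates.

```bash
cat > h.py <<'E'
from rig import *
import cv2,numpy as np
from scipy.spatial.transform import Rotation as R
def cam(name,st=None):
    c=get_calibration(name);K=c["mtx"]
    if name!="wrist": return K,c["world_to_cam"]
    T=np.eye(4);T[:3,:3]=R.from_euler("xyz",st["tool_rot"],degrees=True).as_matrix();T[:3,3]=st["eef_pos"]
    return K,np.linalg.inv(T@c["mount"])
def plane(px,z,KW):
    K,W=KW;px=np.atleast_2d(px).astype(float)
    d=(np.linalg.inv(K)@np.c_[px,np.ones(len(px))].T).T@W[:3,:3]
    o=-W[:3,:3].T@W[:3,3]
    return o+d*((z-o[2])/d[:,2])[:,None]
def proj(P,KW):
    K,W=KW;p=(W[:3,:3]@np.atleast_2d(P).T).T+W[:3,3];q=(K@p.T).T;return q[:,:2]/q[:,2:]
HSV={"green":((65,120,40),(88,255,255)),"blue":((110,150,40),(130,255,255))}
def tiles(img,col,KW,z=0.015,amin=200,amax=1e9):
    m=cv2.inRange(cv2.cvtColor(img,cv2.COLOR_BGR2HSV),*HSV[col])
    m=cv2.morphologyEx(m,cv2.MORPH_OPEN,np.ones((3,3)))
    out=[]
    for c in cv2.findContours(m,cv2.RETR_EXTERNAL,cv2.CHAIN_APPROX_NONE)[0]:
        if not amin<cv2.contourArea(c)<amax: continue
        P=plane(c[:,0],z,KW)[:,:2]
        (x,y),(w,h),a=cv2.minAreaRect((P*1e3).astype(np.float32))
        if w>h: a+=90;w,h=h,w
        M=cv2.moments(c)
        ang=(a+90)%180   # direction of long axis, deg from world x
        out.append((np.r_[M["m10"],M["m01"]]/M["m00"],np.r_[x,y]/1e3,(w,h),ang))
    return out
E
python3 - <<'E'
from h import *
np.set_printoptions(precision=4,suppress=True)
for n in("top","scene"):
    im=cv2.imread(f"pics/{n}0.png")
    for c in HSV:
        for t in tiles(im,c,cam(n)):print(n,c,t[0].round(),t[1],"%.0fx%.0f"%t[2],"ang %.1f"%t[3],"r %.3f"%np.hypot(*t[1]))
a=cv2.imread("pics/top0.png");b=cv2.imread("pics/scene0.png")
c1=cv2.resize(a[165:285,125:255],None,fx=3,fy=3,interpolation=2)
c2=cv2.resize(a[150:270,285:415],None,fx=3,fy=3,interpolation=2)
cv2.imwrite("pics/crop1.png",np.hstack([c1,c2]))
E
```

```text
top green [377. 330.] [ 0.3063 -0.2455] 44x79 ang 106.1 r 0.393
top green [245. 232.] [0.5162 0.0626] 45x77 ang 163.9 r 0.520
top green [310. 203.] [ 0.5913 -0.086 ] 45x78 ang 55.3 r 0.598
top green [361. 185.] [ 0.6429 -0.2087] 44x79 ang 121.0 r 0.676
top blue [301. 259.] [ 0.4572 -0.0703] 44x77 ang 62.1 r 0.463
scene green [211. 276.] [ 0.6443 -0.2083] 48x78 ang 121.1 r 0.677
scene green [264. 249.] [ 0.5922 -0.0857] 45x79 ang 55.1 r 0.598
scene green [322. 215.] [0.5161 0.0625] 43x79 ang 164.2 r 0.520
scene green [192. 161.] [ 0.3081 -0.245 ] 50x77 ang 106.4 r 0.394
scene blue [265. 201.] [ 0.4585 -0.0701] 48x79 ang 61.9 r 0.464
```

View pics/crop1.png

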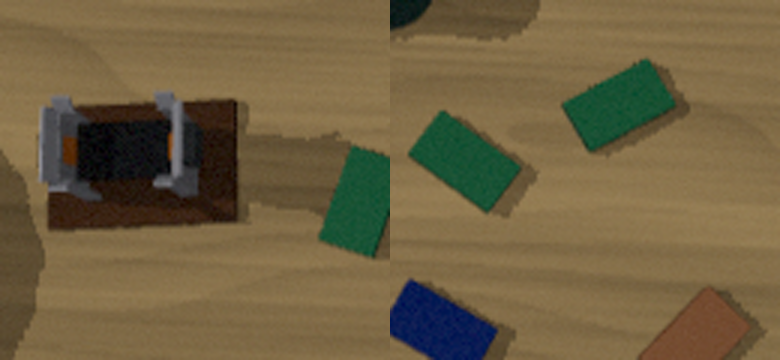

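The right half of the crop shows the greens at top (310,204) and (361,185). The four candidates are at radii 0.393, 0.520, 0.598 and 0.676 m. All are tile-sized, so the one meant is (361,185), the farthest from the base. The magazine in the left half has its base corners at about (204,198), (204,239) and (141,242).

```bash
cat >> h.py <<'E'
def Rdown(th):
    c,s=np.cos(np.radians(th)),np.sin(np.radians(th))
    return np.array([[0,c,s],[0,s,-c],[-1,0,0]])
def delta(p,th,st=None):
    "tool-frame move from the present pose to TCP p, jaw axis at world angle th (mod 180)"
    st=st or state()
    A=R.from_euler("xyz",st["tool_rot"],degrees=True).as_matrix()
    cur=np.degrees(np.arctan2(A[1,1],A[0,1]))
    th=cur+(th-cur+90)%180-90
    rv=R.from_matrix(A.T@Rdown(th)).as_rotvec()
    print("cur th %.2f -> %.2f; rotvec"%(cur,th),rv.round(4),"shift(current tool axes) mm",(A.T@(np.array(p)-st["eef_pos"])*1e3).round(1),"j6 %.0f"%st["joint_pos"][5])
E
python3 - <<'E'
from h import *
np.set_printoptions(precision=4,suppress=True)
P=plane([(204.3,198.3),(204.3,239),(141.3,241.7)],0.008,cam("top"))[:,:2]
print(P,np.linalg.norm(np.diff(P,axis=0),axis=1))
c=(P[0]+P[2])/2;u=P[2]-P[1];print("mag c",c,"yaw",np.degrees(np.arctan2(u[1],u[0]))-90)
# hover blue
delta([.458,-.070,.15],62-90)
delta([*c,.22],np.degrees(np.arctan2(u[1],u[0]))-90)
E
```

```text
[[0.5939 0.1673]
 [0.4951 0.1592]
 [0.482  0.3075]] [0.0991 0.1488]
mag c [0.538  0.2374] yaw 5.045758915921283
cur th 66.18 -> 152.00; rotvec [-1.4979 -0.0014  0.0014] shift(current tool axes) mm [  98.1 -478.6  447.3] j6 -3
cur th 66.18 -> 5.05; rotvec [1.0669 0.0009 0.0017] shift(current tool axes) mm [  27.5 -165.3  396.2] j6 -3
```

```bash
python3 -m inch '[[[0,0,0,0.0034,-0.0207,0.0495,100],[0,0,0,0.0034,-0.0207,0.0495,100],[0,0,0,0.0034,-0.0207,0.0495,100],[0,0,0,0.0034,-0.0207,0.0495,100],[0,0,0,0.0034,-0.0207,0.0495,100],[0,0,0,0.0034,-0.0207,0.0495,100],[0,0,0,0.0034,-0.0207,0.0495,100],[0,0,0,0.0034,-0.0207,0.0495,100],[0.1524,0,0,0,0,0,100],[0.1524,0,0,0,0,0,100],[0.1524,0,0,0,0,0,100],[0.1524,0,0,0,0,0,100],[0.1524,0,0,0,0,0,100],[0.1524,0,0,0,0,0,100],[0.1524,0,0,0,0,0,100],[0,0,0,0,0,0,100]]]'
python3 - <<'E'
from h import *
s=state();im=camera("wrist");cv2.imwrite("pics/w1.png",im);np.save("w1.npy",s,allow_pickle=True)
im=cv2.resize(im,(784,588),interpolation=2);cv2.imwrite("pics/w1b.png",im)
delta([.538,.2374,.22],5.05)
E
```

```text
time: 2.1
eef_pos: [0.5376, 0.2374, 0.2205]
tool_rot: [-74.7, 89.9, -159.6]
contact_force: [-0.1, 1.3, 0.2]
grip_width: 0.085
cur th 5.23 -> 5.05; rotvec [0.0032 0.0002 0.0008] shift(current tool axes) mm [0.6 0.4 0. ] j6 15
```

View pics/w1b.png

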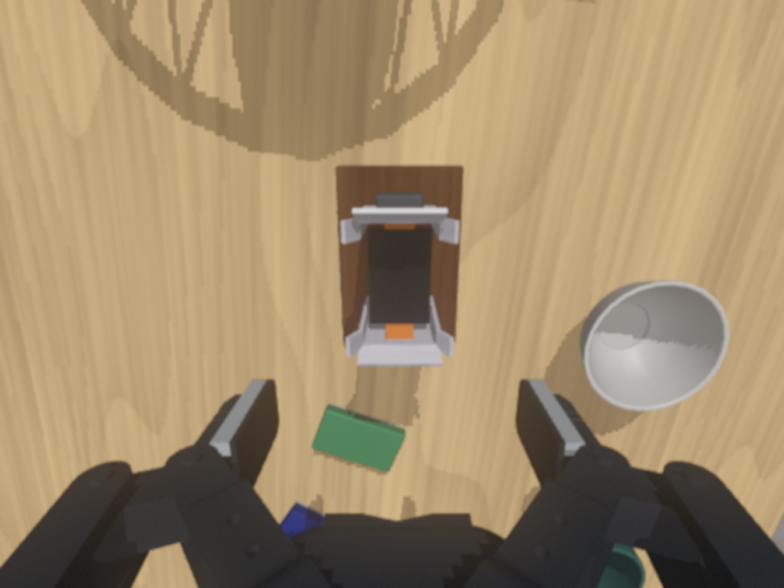

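The wrist view shows the magazine centred with no tile in it. The far base edge runs (337,166)-(463,166), and the orange lip noses are near (399,229) and (399,324) in the 784-px scale. I'll refine its pose from the base edges and lip noses.

```bash
python3 - <<'E'
from h import *
np.set_printoptions(precision=4,suppress=True)
im=cv2.imread("pics/w1.png");s=np.load("w1.npy",allow_pickle=True).item();KW=cam("wrist",s)
hsv=cv2.cvtColor(im,cv2.COLOR_BGR2HSV)
print("wood",hsv[200,200],"base",hsv[125,250],hsv[200,248])
g=cv2.GaussianBlur(hsv[:,:,2],(3,3),0).astype(int)
L=[];Rr=[]
for r in range(122,235,3):
    d=np.diff(g[r]);
    l=225+np.argmin(d[225:260])+.5; q=315+np.argmax(d[315:345])+.5
    L.append((l+.5,r));Rr.append((q+.5,r))
T=[(c,100+np.argmin(np.diff(g[100:130,c]))+1) for c in range(246,326,4)]
def line(pts):
    P=plane(pts,.008,KW)[:,:2];v=cv2.fitLine(P.astype(np.float32),cv2.DIST_HUBER,0,.001,.001).ravel();return v[:2],v[2:],P
for n,p in(("L",L),("R",Rr),("T",T)):
    v,o,P=line(p);print(n,"ang %.2f"%(np.degrees(np.arctan2(v[1],v[0]))%180),o, "resid",np.abs((P-o)@[-v[1],v[0]]).max())
vL,oL,_=line(L);vR,oR,_=line(Rr);vT,oT,_=line(T)
def X(a,u,b,v):
    t=np.linalg.solve(np.c_[u,-v],b-a);return a+t[0]*u
cL=X(oL,vL,oT,vT);cR=X(oR,vR,oT,vT);print("corners",cL,cR,np.linalg.norm(cL-cR))
m=(cL+cR)/2;vv=vL+vR*np.sign(vL@vR);vv/=np.linalg.norm(vv);vv*=np.sign(-vv[1]);print("centre from base",m+.075*vv)
om=cv2.inRange(hsv,(5,150,120),(18,255,255))
om[:150]=0;om[260:]=0
for c in cv2.findContours(om[:, :350],cv2.RETR_EXTERNAL,cv2.CHAIN_APPROX_NONE)[0]:
    if cv2.contourArea(c)>15: print("orange",cv2.boundingRect(c))
n=plane([(399/1.4,229/1.4),(399/1.4,324/1.4)],.062,KW);print("noses",n[:,:2],"mid",n.mean(0)[:2],np.linalg.norm(n[0]-n[1]))
E
```

```text
wood [ 19  90 202] base [ 14 128 106] [ 13 129 111]
L ang 95.09 [0.4882 0.2529] resid 0.0007020621110316791
R ang 95.02 [0.5877 0.2551] resid 0.001082856071107157
T ang 5.13 [0.5205 0.3158] resid 0.001030390320111644
corners [0.4829 0.3124] [0.5819 0.3213] 0.09935683
centre from base [0.539  0.2422]
orange (276, 231, 19, 10)
orange (275, 161, 21, 2)
noses [[0.5354 0.2761]
 [0.5418 0.207 ]] mid [0.5386 0.2415] 0.06943671114616534
```

```bash
python3 -m inch '[[[0,0,0,0.010,-0.0179,0.0498,100],[0,0,0,0.010,-0.0179,0.0498,100],[0,0,0,0.010,-0.0179,0.0498,100],[0,0,0,0.010,-0.0179,0.0498,100],[0,0,0,0.010,-0.0179,0.0498,100],[0,0,0,0.0205,-0.0179,0.0498,100],[0.145,0,0,0,0,0,100],[0.145,0,0,0,0,0,100],[0.145,0,0,0,0,0,100],[0.145,0,0,0,0,0,100],[0,0,0,0,0,0,100]]]'
cat >> h.py <<'E'
def look(col,near,tag):
    s=state();im=camera("wrist");cv2.imwrite(f"pics/{tag}.png",im)
    t=min(tiles(im,col,cam("wrist",s),amin=800),key=lambda t:np.hypot(*(t[1]-near)))
    print(col,t[0].round(),t[1].round(4),"%.1fx%.1f"%t[2],"ang %.2f"%t[3]);return t
E
python3 - <<'E'
from h import *
t=look("blue",(.458,-.07),"w2")
delta([*t[1],.020],t[3]-90)
E
```

```text
time: 3.52
eef_pos: [0.457, -0.0697, 0.1505]
tool_rot: [-78.9, 90.0, 163.2]
contact_force: [0.2, -1.0, 0.2]
grip_width: 0.0854Traceback (most recent call last):
  File "<stdin>", line 2, in <module>
  File "h.py", line 43, in look
    t=min(tiles(im,col,cam("wrist",s),amin=800),key=lambda t:np.hypot(*(t[1]-near)))
ValueError: min() iterable argument is empty
```

```bash
python3 - <<'E'
from h import *
im=cv2.imread("pics/w2.png");h=cv2.cvtColor(im,cv2.COLOR_BGR2HSV)
print(h[214,283],h[180,283],h[250,283]); s=state();p=proj([.458,-.07,.015],cam("wrist",s))[0];print(p,h[int(p[1]),int(p[0])])
cv2.imwrite("pics/w2b.png",im)
E
```

```text
[119 129 123] [120 119 122] [ 17  98 143]
[285.5217023  209.20892545] [119 129 123]
```

View pics/w2b.png

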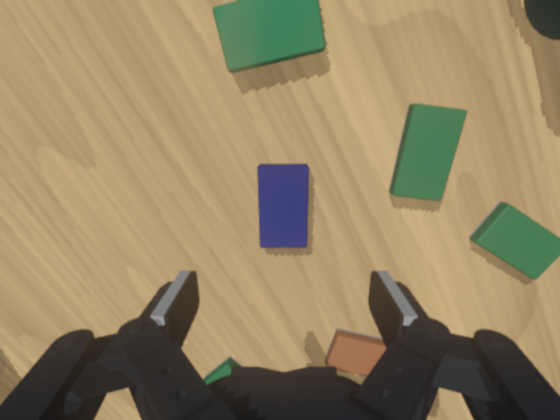

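The wrist view shows the blue tile at (283,205), square to the jaws, with the target green at (515,240) and the brown tile clear of the fingers. Only the saturation threshold needs loosening.

```bash
sed -i 's/(65,120,40),(88/(65,80,60),(90/; s/(110,150,40)/(110,80,60)/' h.py; python3 - <<'E'
from h import *
t=look("blue",(.458,-.07),"w3")
delta([*t[1],.020],t[3]-90)
E
```

```text
blue [283. 205.] [ 0.4567 -0.0672] 43.8x77.6 ang 62.14
cur th -27.93 -> -27.86; rotvec [-0.0012  0.      0.    ] shift(current tool axes) mm [130.5  -1.5  -2. ] j6 15
```

```bash
python3 -m inch '[[[0,0,0,0.040,-0.0015,-0.002,100],[0,0,0,0.040,0,0,100],[0,0,0,0.030,0,0,100],[0,0,0,0.020,0,0,100],[0,0,0,0.0065,0,0,100],[0,0,0,0,0,0,40],[0,0,0,0,0,0,40],[0,0,0,0,0,0,40],[0,0,0,0,0,0,40],[0,0,0,0,0,0,40]]]' 60
```

```text
time: 4.88
eef_pos: [0.4578, -0.0674, 0.0157]
tool_rot: [106.0, 89.8, -12.1]
contact_force: [-0.2, -0.9, 6.0]
grip_width: 0.0446
```

```bash
python3 -m inch '[[[0,0,0,-0.02,0,0,40],[0,0,0,-0.045,0,0,40],[0,0,0,-0.045,0,0,40],[0,0,0,-0.045,0,0,40],[0,0,0,-0.03,0,0,40],[-0.144,0,0,0,0,0,40],[-0.144,0,0,0,0,0,40],[-0.144,0,0,0,0,0,40],[-0.144,0,0,0,0,0,40],[0,0,0,0,0.01545,-0.043,40],[0,0,0,0,0.01545,-0.043,40],[0,0,0,0,0.01545,-0.043,40],[0,0,0,0,0.01545,-0.043,40],[0,0,0,0,0.01545,-0.043,40],[0,0,0,0,0.01545,-0.043,40],[0,0,0,0,0.01545,-0.043,40],[0,0,0,0,0,0,40]]]'
python3 - <<'E'
from h import *
delta([.5388,.2418,.12],5.08)
im=camera("wrist");cv2.imwrite("pics/w4.png",im)
E
```

```text
time: 7.0
eef_pos: [0.5388, 0.2445, 0.1975]
tool_rot: [-91.5, 89.9, -176.5]
contact_force: [-0.3, -0.3, -1.1]
grip_width: 0.0445
cur th 5.04 -> 5.08; rotvec [-0.0006 -0.0001  0.0025] shift(current tool axes) mm [77.5  0.   2.7] j6 16
```

View pics/w4.png

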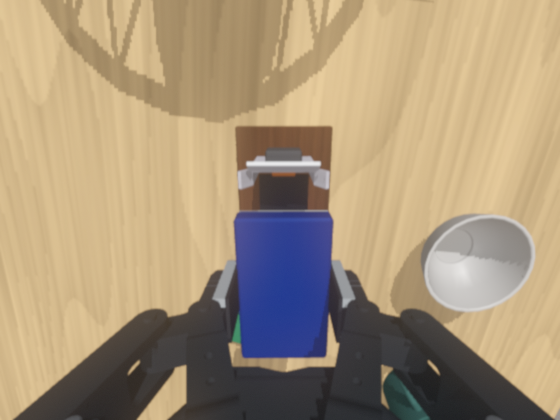

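The wrist view shows the tile gripped straight, spanning (236..331, 212..357), with the magazine ahead of it. I'll check its offset in the hand.

```bash
cat >> h.py <<'E'
def inhand(col,tag,dz=.0007):
    s=state();im=camera("wrist");cv2.imwrite(f"pics/{tag}.png",im)
    t=max(tiles(im,col,cam("wrist",s),z=s["eef_pos"][2]-dz,amin=800),key=lambda t:t[2][0]*t[2][1] if t[2][0]<60 else 0)
    A=R.from_euler("xyz",s["tool_rot"],degrees=True).as_matrix()
    o=A.T@np.r_[t[1]-s["eef_pos"][:2],0]
    print("tile",t[0].round(),t[1].round(4),"%.1fx%.1f"%t[2],"ang %.2f"%t[3],"offset tool mm",(o*1e3).round(2),"z",s["eef_pos"][2]);return t
E
python3 - <<'E'
from h import *
inhand("blue","w5")
E
```

```text
tile [283. 282.] [0.5385 0.2438] 44.8x81.0 ang 95.00 offset tool mm [-0.   -0.19 -0.94] z 0.19783653476942156
```

```bash
python3 -c "
from h import *
delta([.5388,.2413,.095],5.08);print(state()['eef_pos'])"
```

```text
cur th 4.88 -> 5.08; rotvec [-0.0035  0.0009  0.0016] shift(current tool axes) mm [1.032e+02 1.000e-01 5.000e-01] j6 16
[0.53880449 0.24187598 0.19822354]
```

```bash
python3 -m inch '[[[-0.002,0,0,0.030,0,0.0005,40],[0,0,0,0.030,0,0,40],[0,0,0,0.025,0,0,40],[0,0,0,0.012,0,0,40],[0,0,0,0.006,0,0,40],[0,0,0,0,0,0,40],[0,0,0,0,0,0,40]]]'
```

```text
time: 7.98
eef_pos: [0.5394, 0.242, 0.0986]
tool_rot: [138.0, 89.8, 52.9]
contact_force: [-3.4, 4.5, 4.8]
grip_width: 0.0447
```

```bash
python3 -m inch '[[[0,0,0,0,-0.001,-0.002,40],[0,0,0,0,0,0,40],[0,0,0,0,0,0,40]]]'; python3 -c "
from h import *
inhand('blue','w6')"
```

```text
time: 8.35
eef_pos: [0.5378, 0.2429, 0.0954]
tool_rot: [-73.1, 89.9, -158.2]
contact_force: [0.9, -0.2, -0.7]
grip_width: 0.0445
tile [283. 283.] [0.5374 0.2435] 45.2x81.6 ang 94.95 offset tool mm [ 0.   -0.3  -0.62] z 0.09540807778766054
```

```bash
python3 -m inch '[[[0,0,0,0.004,0,0,40],[0,0,0,0.004,0,0,40],[0,0,0,0,0,0,40],[0,0,0,0,0,0,40]]]'; python3 -c "
from h import *
print(state()['contact_force'],state()['eef_pos'])"
```

```text
time: 8.9
eef_pos: [0.538, 0.2432, 0.0879]
tool_rot: [-50.4, 90.0, -135.5]
contact_force: [0.6, 1.1, -1.4]
grip_width: 0.0449
[ 0.55629863  1.06726542 -1.44245735] [0.53799788 0.24322512 0.08787879]
```

```bash
python3 -m inch '[[[0,0,0,0.004,0,0,40],[0,0,0,0.004,0,0,40],[0,0,0,0.004,0,0,40],[0,0,0,0.004,0,0,40],[0,0,0,0,0,0,40],[0,0,0,0,0,0,40]]]' 80
```

```text
time: 9.65
eef_pos: [0.5388, 0.2435, 0.0725]
tool_rot: [105.8, 89.9, 20.7]
contact_force: [4.2, 0.6, 2.6]
grip_width: 0.0439
```

```bash
python3 -m inch '[[[0,0,0,0.004,0,0,40],[0,0,0,0.004,0,0,40],[0,0,0,0.004,0,0,40],[0,0,0,0.004,0,0,40],[0,0,0,0,0,0,40],[0,0,0,0,0,0,40]]]'; python3 -c "
from h import *
print(state()['contact_force'],state()['eef_pos'])
s=state();im=camera('wrist');cv2.imwrite('pics/w7.png',im)
im2=camera('scene');cv2.imwrite('pics/s7.png',np.hstack([im[120:420,150:430],cv2.resize(im2[150:250,350:443],None,fx=3,fy=3,interpolation=2)]))"
```

```text
time: 10.4
eef_pos: [0.5376, 0.2432, 0.0558]
tool_rot: [-81.6, 89.9, -166.6]
contact_force: [-0.4, 1.0, 2.9]
grip_width: 0.0439
[-0.40360611  1.04779837  2.94421977] [0.53755229 0.24323124 0.05579564]
```

View pics/s7.png

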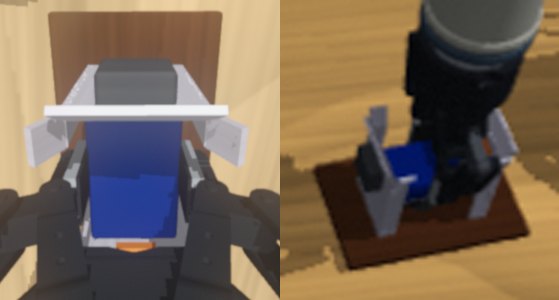

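The tile sits below the lips, with the near orange lip visible over its end at (135,246) in the left crop. The TCP height puts its top about 7 mm under the lip level. Releasing and rising now.

```bash
python3 -m inch '[[[0,0,0,0,0,0,100],[0,0,0,0,0,0,100],[0,0,0,0,0,0,100],[0,0,0,0,0,0,100],[0,0,0,-0.02,0,0,100],[0,0,0,-0.04,0,0,100],[0,0,0,-0.05,0,0,100],[0,0,0,-0.05,0,0,100],[0,0,0,0,0,0,100],[0,0,0,0,0,0,100]]]'; python3 - <<'E'
from h import *
s=state();im=camera('wrist');KW=cam('wrist',s);cv2.imwrite('pics/w8.png',im)
for t in tiles(im,'blue',KW,z=.062,amin=300):print(t)
hsv=cv2.cvtColor(im,cv2.COLOR_BGR2HSV);om=cv2.inRange(hsv,(5,150,120),(18,255,255))
for c in cv2.findContours(om,cv2.RETR_EXTERNAL,cv2.CHAIN_APPROX_NONE)[0]:
    if cv2.contourArea(c)>15: print("orange",cv2.boundingRect(c))
p=proj([.538,.242,.062],KW)[0].astype(int);print(p)
cv2.imwrite('pics/w8c.png',cv2.resize(im[p[1]-90:p[1]+90,p[0]-90:p[0]+90],None,fx=3,fy=3,interpolation=2))
# next: target green hover
delta([.6436,-.2085,.15],121-90)
E
```

```text
time: 11.75
eef_pos: [0.5381, 0.2433, 0.2171]
tool_rot: [105.5, 89.9, 20.4]
contact_force: [-0.5, 0.2, -0.7]
grip_width: 0.0853
(array([282.36733137, 203.16012858]), array([0.53742609, 0.2419725 ]), (44.843048095703125, 74.79112243652344), 94.896315574646)
orange (275, 239, 18, 9)
[283 204]
cur th 4.94 -> 31.00; rotvec [-4.548e-01  1.000e-04  1.000e-03] shift(current tool axes) mm [ 65.7  66.7 459.1] j6 16
```

View pics/w8c.png

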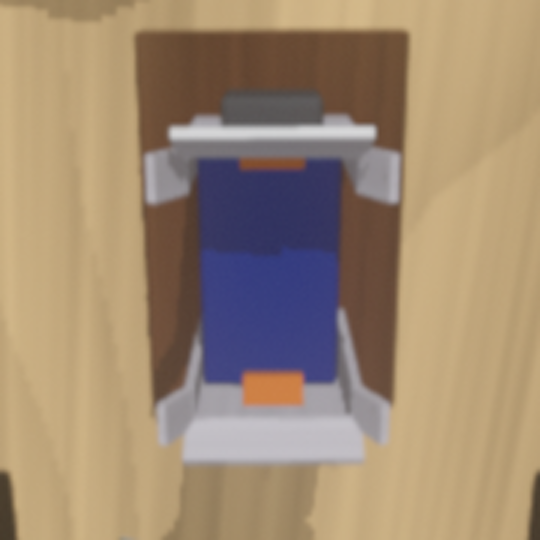

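Blue is held flat, with both orange lips over its ends at crop (272,162) and (273,387). Next is the target green.

```bash
python3 -m inch '[[[0,0,0,0,0.0074,0.051,100],[0,0,0,0,0.0074,0.051,100],[0,0,0,0,0.0074,0.051,100],[0,0,0,0,0.0074,0.051,100],[0,0,0,0,0.0074,0.051,100],[0,0,0,0,0.0074,0.051,100],[0,0,0,0,0.0074,0.051,100],[0,0,0,0.03,0.0074,0.051,100],[0,0,0,0.036,0.0074,0.051,100],[-0.1137,0,0,0,0,0,100],[-0.1137,0,0,0,0,0,100],[-0.1137,0,0,0,0,0,100],[-0.1137,0,0,0,0,0,100],[0,0,0,0,0,0,100],[0,0,0,0,0,0,100]]]'
python3 - <<'E'
from h import *
t=look("green",(.6436,-.2085),"w9")
delta([*t[1],.016],t[3]-90)
E
```

```text
time: 13.68
eef_pos: [0.6434, -0.2079, 0.1492]
tool_rot: [-140.8, 89.9, 160.0]
contact_force: [0.1, -0.7, -0.5]
grip_width: 0.0853
green [283. 206.] [ 0.642  -0.2066] 41.8x75.5 ang 120.99
cur th 30.90 -> 30.99; rotvec [-0.0017 -0.001   0.0008] shift(current tool axes) mm [133.5  -0.5  -1.8] j6 -52
```

```bash
python3 -m inch '[[[0,0,0,0.040,-0.0005,-0.0018,100],[0,0,0,0.040,0,0,100],[0,0,0,0.030,0,0,100],[0,0,0,0.017,0,0,100],[0,0,0,0.0065,0,0,100],[0,0,0,0,0,0,40],[0,0,0,0,0,0,40],[0,0,0,0,0,0,40],[0,0,0,0,0,0,40],[0,0,0,0,0,0,40]]]' 80; python3 -c "
from h import *
delta([.538,.2432,.20],5.0);print(state()['eef_pos'])"
```

```text
time: 14.98
eef_pos: [0.6436, -0.2072, 0.0192]
tool_rot: [36.8, 89.8, -22.2]
contact_force: [-0.3, 0.8, 5.6]
grip_width: 0.0435
cur th 31.00 -> 5.00; rotvec [ 0.4537  0.0025 -0.0029] shift(current tool axes) mm [-181.8  141.8 -439.9] j6 -52
[ 0.64363029 -0.20715852  0.01916923]
```

```bash
python3 -m inch '[[[0,0,0,-0.02,0,0,40],[0,0,0,-0.045,0,0,40],[0,0,0,-0.045,0,0,40],[0,0,0,-0.045,0,0,40],[0,0,0,-0.027,0,0,40],[0.1134,0,0,0,0,0,40],[0.1134,0,0,0,0,0,40],[0.1134,0,0,0,0,0,40],[0.1134,0,0,0,0,0,40],[0,0,0,0,-0.0066,-0.0458,40],[0,0,0,0,-0.0066,-0.0458,40],[0,0,0,0,-0.0066,-0.0458,40],[0,0,0,0,-0.0066,-0.0458,40],[0,0,0,0,-0.0066,-0.0458,40],[0,0,0,0,-0.0066,-0.0458,40],[0,0,0,0,-0.0066,-0.0458,40],[0,0,0,0,-0.0066,-0.0458,40],[0,0,0,0,-0.0066,-0.0458,40],[0,0,0,0,-0.0066,-0.0458,40]]]'
python3 -m inch '[[[0,0,0,0,0,0,40],[0,0,0,0,0,0,40]]]'
python3 - <<'E'
from h import *
np.set_printoptions(suppress=True)
inhand("green","w10");delta([.538,.2431,.0954],5.0);print(state()['eef_pos'])
E
```

```text
time: 17.35
eef_pos: [0.5361, 0.2451, 0.1999]
tool_rot: [105.1, 90.0, 20.1]
contact_force: [0.5, 0.0, -0.6]
grip_width: 0.0437
time: 17.6
eef_pos: [0.5367, 0.2435, 0.1994]
tool_rot: [42.7, 90.0, -42.2]
contact_force: [-0.4, -1.0, -1.4]
grip_width: 0.0436
tile [283. 278.] [0.5341 0.2475] 47.2x78.6 ang 94.38 offset tool mm [-0.   -2.28 -4.2 ] z 0.19937241681562934
cur th 4.97 -> 5.00; rotvec [-0.0005  0.0004 -0.0004] shift(current tool axes) mm [103.9   1.   -0. ] j6 16
[0.53692018 0.24301343 0.19929314]
```

View pics/w10.png

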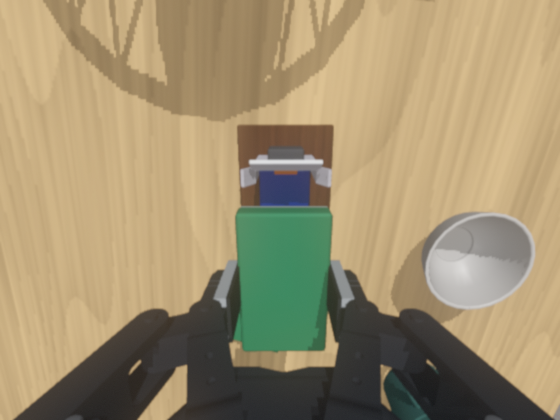

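The wrist view shows green gripped at rows 206..351, about 6 px higher than blue was (212..357). That means it is either lower in the hand or shifted along its length. I'll resolve which from its near and far edges.

```bash
python3 - <<'E'
from h import *
np.set_printoptions(precision=2,suppress=True)
st=state();KW=cam("wrist",st)
A=R.from_euler("xyz",st["tool_rot"],degrees=True).as_matrix()
pr=lambda x,z:proj(st["eef_pos"]+A@np.array([x,0,z]),KW)[0]
for n in("w5","w10"):
    im=cv2.imread(f"pics/{n}.png");h=cv2.cvtColor(im,cv2.COLOR_BGR2HSV)
    c=im[150:400,270:296].astype(float).mean(1);g=np.abs(np.diff(c,axis=0)).sum(1)
    pk=[(i+151,int(g[i])) for i in range(1,len(g)-1) if g[i]>25 and g[i]>=g[i-1] and g[i]>=g[i+1]]
    print(n,pk, h[300,283])
    for r in(230,300,340):
        w=np.abs(np.diff(cv2.GaussianBlur(im,(3,3),0)[r].astype(float),axis=0)).sum(1)
        print("  row",r,"L",225+np.argmax(w[225:260])+1,"R",310+np.argmax(w[310:345])+1)
for dx in(.0007,.004):
  for dz in(0,-.003):print("top face x",dx,"z",dz,"rows far/near",pr(dx,-.04+dz)[1],pr(dx,.04+dz)[1])
E
```

```text
w5 [(159, 164), (164, 112), (170, 45), (174, 36), (210, 99), (212, 68), (358, 105), (371, 96)] [114 191 147]
  row 230 L 234 R 333
  row 300 L 226 R 342
  row 340 L 232 R 336
w10 [(160, 144), (164, 113), (171, 46), (174, 49), (206, 66), (208, 60), (213, 27), (351, 64), (371, 94)] [ 74 139 138]
  row 230 L 236 R 332
  row 300 L 226 R 342
  row 340 L 233 R 335
top face x 0.0007 z 0 rows far/near 215.06523172283764 357.7213077537179
top face x 0.0007 z -0.003 rows far/near 208.65842938542843 353.19555425808096
top face x 0.004 z 0 rows far/near 212.771703932324 353.0129242468575
top face x 0.004 z -0.003 rows far/near 206.4974530315564 348.54794865388226
```

The edges fit the top face lying 4 mm below the TCP with no shift along its length, so green just sits 3.5 mm lower in the fingers. This agrees with the grasp height. I'll insert at the lateral pose that worked for blue.

```bash
python3 -m inch '[[[0,0,0,0.030,0.001,0,40],[0,0,0,0.030,0,0,40],[0,0,0,0.025,0,0,40],[0,0,0,0.010,0,0,40],[0,0,0,0.005,0,0,40],[0,0,0,0,0,0,40],[0,0,0,0,0,0,40]]]'
```

```text
time: 18.52
eef_pos: [0.5383, 0.2439, 0.1001]
tool_rot: [100.5, 89.9, 15.5]
contact_force: [1.0, -0.5, -0.2]
grip_width: 0.0438
```

Free of contact. Next, down onto the slopes and on through the lips.

```bash
python3 -m inch '[[[0,0,0,0.004,0,0,40],[0,0,0,0.004,0,0,40],[0,0,0,0.004,0,0,40],[0,0,0,0.004,0,0,40],[0,0,0,0,0,0,40]]]'; python3 -m inch '[[[0,0,0,0.004,0,0,40],[0,0,0,0.004,0,0,40],[0,0,0,0,0,0,40],[0,0,0,0,0,0,40]]]'
```

```text
time: 19.15
eef_pos: [0.5393, 0.2441, 0.0861]
tool_rot: [97.3, 89.7, 12.3]
contact_force: [0.1, -3.2, 10.8]
grip_width: 0.0439
time: 19.65
eef_pos: [0.5389, 0.244, 0.076]
tool_rot: [97.3, 89.8, 12.3]
contact_force: [4.7, -1.2, 5.0]
grip_width: 0.0438
```

```bash
python3 -m inch '[[[0,0,0,0.004,0,0,40],[0,0,0,0.004,0,0,40],[0,0,0,0.004,0,0,40],[0,0,0,0.004,0,0,40],[0,0,0,0.002,0,0,40],[0,0,0,0,0,0,40],[0,0,0,0,0,0,40]]]'; python3 -c "
from h import *
im=camera('wrist');cv2.imwrite('pics/w11.png',im)
cv2.imwrite('pics/w11c.png',cv2.resize(im[130:400,150:420],None,fx=2,fy=2,interpolation=2))"
```

```text
time: 20.52
eef_pos: [0.5375, 0.2438, 0.0565]
tool_rot: [-82.2, 90.0, -167.2]
contact_force: [2.2, -0.4, 2.2]
grip_width: 0.0437
```

View pics/w11c.png

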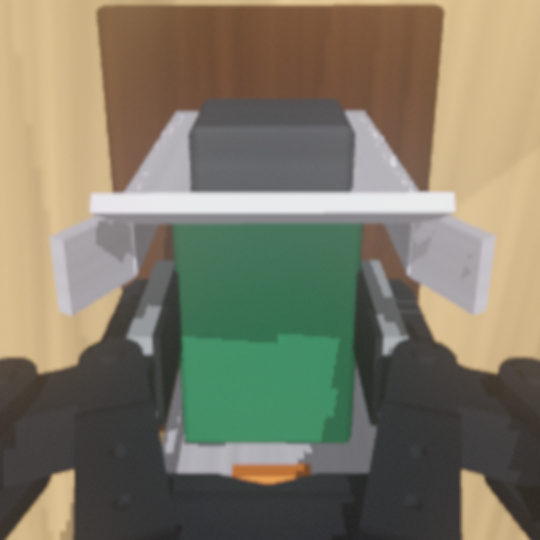

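Green is deep, with the near lip visible at (270,472) beyond the tile's end. That fits a closed lip about 10 mm above the tile top. Release and retreat.

```bash
python3 -m inch '[[[0,0,0,0,0,0,100],[0,0,0,0,0,0,100],[0,0,0,0,0,0,100],[0,0,0,0,0,0,100],[0,0,0,-0.02,0,0,100],[0,0,0,-0.04,0,0,100],[0,0,0,-0.05,0,0,100],[0,0,0,-0.05,0,0,100],[0,0,0,0,0,0,100],[0,0,0,0,0,0,100]]]'; python3 - <<'E'
from h import *
s=state();im=camera('wrist');KW=cam('wrist',s);cv2.imwrite('pics/w12.png',im)
print(s["eef_pos"],s["contact_force"])
for t in tiles(im,'green',KW,z=.062,amin=1500):print(t)
hsv=cv2.cvtColor(im,cv2.COLOR_BGR2HSV);om=cv2.inRange(hsv,(5,150,120),(18,255,255))
for c in cv2.findContours(om,cv2.RETR_EXTERNAL,cv2.CHAIN_APPROX_NONE)[0]:
    if cv2.contourArea(c)>15: print("orange",cv2.boundingRect(c))
b=camera("scene");p=proj([.538,.242,.062],KW)[0].astype(int);q=proj([.538,.242,.05],cam("scene"))[0].astype(int)
f=lambda i,c,r,k:cv2.resize(i[c[1]-r:c[1]+r,c[0]-r:c[0]+r],(390,390),interpolation=2)
cv2.imwrite('pics/w12c.png',np.hstack([f(im,p,80,3),f(b,q,45,4)]))
E
```

```text
time: 21.82
eef_pos: [0.5377, 0.2438, 0.2175]
tool_rot: [107.8, 89.9, 22.8]
contact_force: [-0.2, 0.0, -0.7]
grip_width: 0.0853
[0.5377447  0.24383793 0.21754322] [-1.52124955e-01  3.38592486e-04 -7.35311049e-01]
(array([254.20518789, 319.39385877]), array([0.51738831, 0.10520782]), (38.10083770751953, 64.08578491210938), 164.34115600585938)
(array([282.7172587 , 204.49073077]), array([0.53736371, 0.24200804]), (43.866397857666016, 71.89763641357422), 94.97140407562256)
orange (275, 239, 19, 9)
```

View pics/w12c.png

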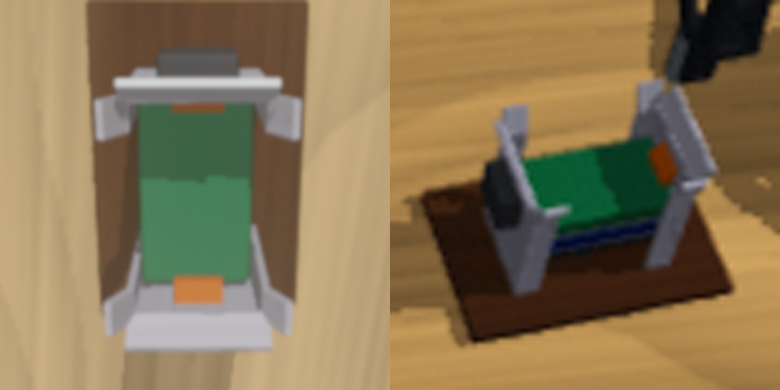

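Green lies flat with both lips over its ends at left crop (198,107) and (198,290). The blue tile shows right beneath it at right crop (615,235), and the robot is clear. Handing in.

```bash
python3 -c "
from rig import hand_in
print(hand_in())"
```

```text
the job is handed in; nothing more can be done
None
```

I pressed the blue tile down past the lips and let go. I then did the same with the green tile, using the one farthest from the base (about 0.68 m), and handed the job in at about 22 s.

**Last checks:**
- **Green tile:** the last wrist and scene pictures show it flat under both lips. Its measured centre is within about 1.5 mm of my estimate of the magazine axis.
- **Lips:** the near lip's orange patch is the same size as before loading to within a pixel, so that lip looks closed. The far lip I judged by eye only.
- **Blue tile:** it is visible as a band directly beneath the green one. I did not measure its exact height.
- **Robot and bystanders:** the arm was clear of the magazine with no contact force. The brown tile, mug and bowl were never approached, but I did not measure them again at the end.

**Disagreements along the way:**
- The wrist camera placed things about 2 to 4 mm further in y than the fixed cameras did, so I aligned both tiles and the magazine with the wrist camera.
- The blue tile first touched the mouth's flare at about 5 N. I cleared it by shifting 1 to 2 mm.
- The green tile sat about 3.5 mm lower in the fingers than the blue one, and I allowed for that when pressing.

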